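# Turn the car deck over for fitting motors

## Robot

A 6-joint arm with a two-finger parallel gripper is mounted at the origin on the work surface. World frame = base frame: x ahead of the robot, y to its left, z up, the work surface at z = 0. Lengths are in m, angles in degrees, forces in N, time in s.
With the tool pointing down it reaches from about 0.4 to 0.825 m from the base axis. Payload 7 kg.
Tool frame: the origin (TCP) lies midway between the tips of the shut fingers; the grasp point (between the pads) lies 19 mm behind it; z points along the fingers, y is the line along which they close (so a half turn about z gives the same grasp; the last joint's range is limited). The gripper opens to 88 mm and grips with 3 to 60 N. Pads are 19 mm wide; open, the fingers measure 130 mm over their backs; the gripper's body (78 mm by 193 mm) begins 47 mm behind the grasp point.
Start: joints at [-55.457, 20.546, 0.682, 0, -70.136, -16.507], TCP at [0.209, -0.642, 0.227] pointing down, gripper open.
Joint ranges: [-176.03, 176.03], [-82.01, 121.73], [-58.28, 71.71], [-173.87, 95.51], [-174.79, -0.11], [-173.66, 173.66]. Speed limits (degrees/s): [136.94, 136.94, 172.46, 180, 180, 180].

## Interface

Orientations are given as [roll, pitch, yaw] about the fixed x, y, z axes, in that order (R = Rz(yaw) Ry(pitch) Rx(roll)).
In Python, from plant import telemetry, viewer, workorder gives the robot as it stands. The module is installed in compiled form; this text tells all that it offers.
- The arm moves only by the tool carry_out, never from a script. Its argument "rows" is a list of rows, each a list of 6 numbers: the shift along the tool's x, y, z in m, then the turn, a rotation vector about the tool's x, y, z in rad. In form: [[tx, ty, tz, ax, ay, az], ...]. A call has 1 to 8 rows; each row is the pose to reach, as a shift and turn from the pose commanded when the call began, along the tool's axes at that moment; what a row does not reach only later rows make up. A row lasts 1/8 s, in which the tool goes at most 62.5 mm and 10.7 degrees, less where a joint would pass 70% of its speed; a pose out of reach is approached as far as the arm can. A call with a gripper value outside its range is refused whole. "grip" is the gripper's target within -1 to 1 (fully open at 1, half-way at 0, shut at -1), set as the call begins (left out, the last holds). The fingers move at their own pace and stop on an object; the grip force is fixed at half the most. Time passes only in rows, so rows that repeat a pose let the fingers close. It gives the time, the measured TCP pose, the force, the opening and the grip force at its end, in the units of the state.
- telemetry.get_obs(): the state, without advancing time (a new reading comes with each control period).
- viewer.snapshot(name): name is "scene" or "top" or "wrist"; returns the picture (384x512x3 uint8, red, green, blue); there is no depth.
- viewer.camera_info(name): a dict with "intrinsics" (3x3 intrinsics, pixels), "extrinsics" (4x4, takes a point from camera to world coordinates); the wrist camera has in their place "tool_from_camera" (4x4, takes a point from camera to tool coordinates, whose origin is the TCP and whose axes are the flange's). Camera axes: x right, y down, z forward; pixel columns grow to the right and rows downward; lengths in m; the calibration is good to about 2 mm. The wrist camera is an equidistant fisheye: a pixel r from the principal point sees the ray r / f radians off the axis. A picture is of the moment at which its call begins: read the wrist's pose just before it. camera_info takes no time and is no camera call.
- workorder.close_job(): hands the job in; it is judged then, once.
The state is a dict: "clock": time; "joint_pos": joint angles; "qvel": joint speeds; "tau": joint torques, N m; "tool_pos": TCP position; "orientation": TCP orientation; "force": force on the tool from outside, world axes, zero at the start; "moment": the same for the moment, N m; "opening": finger opening in m; "gripper_force": force on a finger pad.
Only numpy, scipy, OpenCV 4.12 (cv2) and the standard library are available. Lean on these libraries where they do the work, as an engineer would, in place of code of your own. Each camera call takes 0.05 s, during which the arm holds its last target. There are 200 camera calls.

## Task

The wide plywood deck of the toy robot car leans in its stand with the electronics facing outward. Take it out, turn it over and set it down in the middle of the square dark rubber pad, lying flat on its four spacers with the bare underside up, ready for the motors; set it down rather than dropping it. Leave the narrow deck in its own stand alone.

Things in the scene. Friction and masses are not known exactly. Their poses are not given: they have to be found in the camera images.
- deck: wide plywood deck, 120 g: plate 100 (x) by 120 (y) by 8 (z) mm, origin at its middle. +z face: green circuit board (x -40 to +6, y -33 to +33, 8 mm high) and four brass spacers 12 mm long, 7 across, at x +-42, y +-52. -z face: bare underside. At the start +x points up along the slope, leaning back 30 degrees from upright, +z outward and up; the -x edge is at the bottom
- stand_a: the wide deck's stand, black plastic, fixed, alike the other: foot 120 (x) by 100 (y) mm, origin under its middle, z up, open front to -x. The deck rests loosely on its ledge and sloping back, which reaches only to the plate's middle, 75 mm up; the plate's upper 45 mm are free on both faces. The deck lifts out along its slope
- narrow_deck: the other deck, to be left alone: a plywood plate 100 (x) by 70 (y) by 8 (z) mm with two round aluminium sensor eyes and no spacers, leaning in the same way in an identical stand; origin and axes as for the wide deck
- pad: square dark rubber pad, 200 by 200 by 5 mm, fixed flat on the table; origin at the centre of its underside, z up, x and y along its sides. Lying finished on it, the middle of the deck's plate is 21 mm above the table
Mind the look-alikes: they are no part of the job. What is shaped like the deck but red is not meant.

How it is judged:
By the outcome, as a careful person would: the job done as asked, in the order asked, and still so for the second after the job is handed in, with the robot touching nothing.
It also fails if it takes over 45 s, if anything falls off the work surface, if the arm or the gripper's body presses on something with over 40 N, if the wrist force passes 120 N, or if a joint passes its speed limit or range.

## Working session

There is one attempt and no reset: what is moved stays moved. The work goes in short steps, Python scripts to look and compute and a tool call to move; the robot and the scene stay as the last step left them, time stands still between calls to the robot, and variables do not carry over. Pictures are saved under pics/ and viewed, at most 10 in all, crops included, and the job is handed in when it is done.

Besides the shell and the picture viewer there is one more tool, called as name([rows], argument=value, ...), one row to a line, values as JSON. carry_out: Moves the arm, as the interface text tells. Its arguments: {"type":"object","properties":{"rows":{"type":"array"},"grip":{"type":"number"}},"required":["rows"]}

```bash
mkdir -p pics; python3 - <<'E'
from plant import telemetry, viewer
import cv2, numpy as np
np.set_printoptions(precision=4,suppress=True)
o=telemetry.get_obs(); print(o)
for n in ["scene","top","wrist"]:
    im=viewer.snapshot(n); np.save(f"pics/{n}.npy",im); cv2.imwrite(f"pics/{n}.png",im[:,:,::-1])
    print(n,viewer.camera_info(n))
a=np.hstack([cv2.imread("pics/scene.png"),cv2.imread("pics/top.png")])
E
```

```text
{'clock': 0.0, 'joint_pos': array([-55.4566,  20.5914,   0.6334,  -0.0205, -70.1369, -16.5064]), 'qvel': array([ 0.0224,  0.0549,  0.1808,  0.0908,  0.0137, -0.1535]), 'tau': array([ -0.0005, -58.2716,  29.3045,   6.9971,   0.0069,  -0.0001]), 'tool_pos': array([ 0.2088, -0.6414,  0.2256]), 'orientation': array([ 179.9035,   -0.0085, -161.9699]), 'force': array([ 0.3598, -1.1994, -0.825 ]), 'moment': array([ 0.0282, -0.021 , -0.0035]), 'gripper_force': 0.0, 'opening': 0.08772939607071174}
scene {'intrinsics': array([[469.2777,   0.    , 260.5508],
       [  0.    , 469.2777, 191.1933],
       [  0.    ,   0.    ,   1.    ]]), 'extrinsics': array([[ 0.5128,  0.5463, -0.6622,  1.459 ],
       [ 0.8582, -0.3075,  0.4109, -0.5929],
       [ 0.0209, -0.7791, -0.6266,  0.9654],
       [ 0.    ,  0.    ,  0.    ,  1.    ]])}
top {'intrinsics': array([[348.8184,   0.    , 259.8103],
       [  0.    , 348.8184, 193.9088],
       [  0.    ,   0.    ,   1.    ]]), 'extrinsics': array([[ 0.0136, -0.9986,  0.0518,  0.4418],
       [-0.9996, -0.0149, -0.0238,  0.0107],
       [ 0.0245, -0.0515, -0.9984,  1.0452],
       [ 0.    ,  0.    ,  0.    ,  1.    ]])}
wrist {'intrinsics': array([[297.3186,   0.    , 251.9184],
       [  0.    , 297.3186, 192.2097],
       [  0.    ,   0.    ,   1.    ]]), 'tool_from_camera': array([[ 0.0008, -0.9659, -0.2589,  0.0682],
       [ 1.    ,  0.0008,  0.0003,  0.0007],
       [-0.0001, -0.2589,  0.9659, -0.1584],
       [ 0.    ,  0.    ,  0.    ,  1.    ]])}
```

View pics/scene.png

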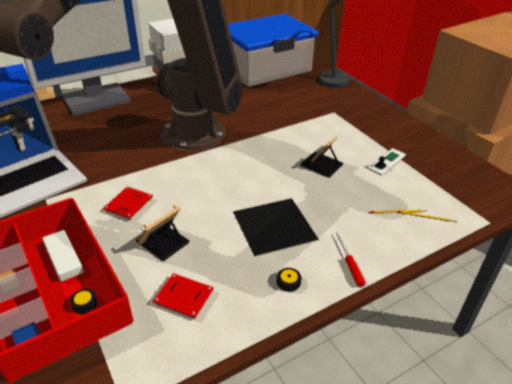

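View pics/top.png

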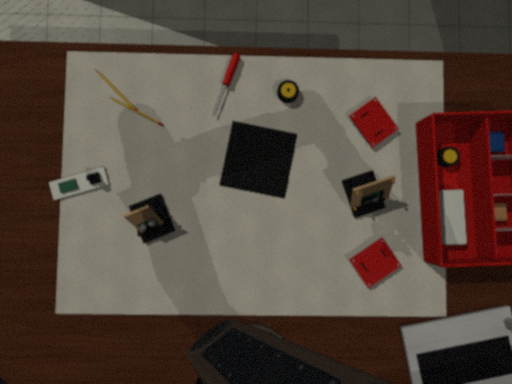

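The wide deck (green board) is at top-view px ~(372,195) and the narrow one is at ~(150,217). The pad is at ~(259,159), and the red look-alikes lie flat. Next I zoom in on the wide deck in both views.

```bash
python3 - <<'E'
import cv2,numpy as np
t=cv2.imread("pics/top.png")[160:230,325:415]; s=cv2.imread("pics/scene.png")[195:270,105:205]
f=lambda i:cv2.resize(i,(400,int(i.shape[0]*400/i.shape[1])),interpolation=cv2.INTER_CUBIC)
a,b=f(t),f(s); h=max(len(a),len(b)); p=lambda i:np.pad(i,((0,h-len(i)),(0,0),(0,0)))
o=np.hstack([p(a),p(b)]); o=np.clip(o.astype(float)*1.6,0,255).astype(np.uint8); cv2.imwrite("pics/c1.png",o)
E
```

```text
(no output)
```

View pics/c1.png

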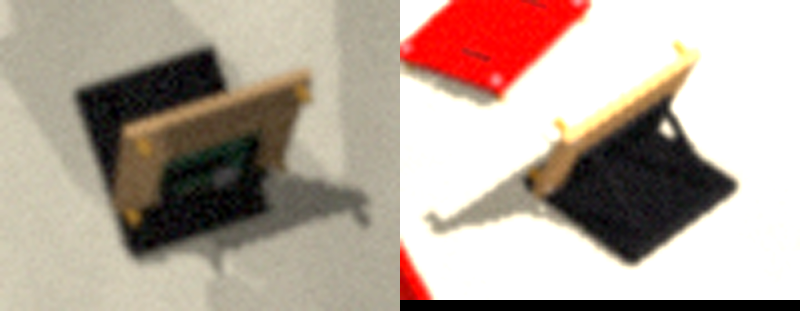

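View pics/wrist.png

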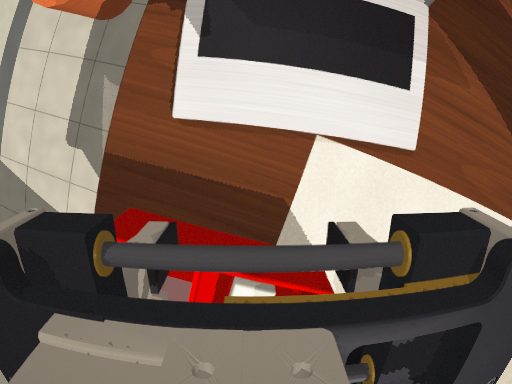

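Top crop: the plate's top end face runs from px (353.6,190.8) to (394.3,176.9). In the scene view it runs from (178.2,209.2) to (145.8,229.2). The green face looks toward the robot and the stand's back faces away. I'll triangulate these ends and measure the pad.

```bash
cat > h.py <<'E'
import numpy as np, cv2
from scipy.spatial.transform import Rotation as Ro
from plant import telemetry, viewer
np.set_printoptions(precision=4,suppress=True)
def ray(n,px):
    c=viewer.camera_info(n); K,E=c["intrinsics"],c["extrinsics"]
    d=E[:3,:3]@np.linalg.inv(K)@np.array([*px,1.]); return E[:3,3],d/np.linalg.norm(d)
def plane(n,px,z):
    o,d=ray(n,px); return o+d*(z-o[2])/d[2]
def tri(rays):
    A=sum(np.eye(3)-np.outer(d,d) for o,d in rays); b=sum((np.eye(3)-np.outer(d,d))@o for o,d in rays)
    p=np.linalg.solve(A,b); return p,[np.linalg.norm(np.cross(p-o,d)) for o,d in rays]
def pose():
    o=telemetry.get_obs(); T=np.eye(4); T[:3,:3]=Ro.from_euler('xyz',o["orientation"],degrees=True).as_matrix(); T[:3,3]=o["tool_pos"]; return T,o
def wray(px,T):
    c=viewer.camera_info("wrist"); K=c["intrinsics"]; C=T@c["tool_from_camera"]
    u=(np.array(px)-K[:2,2])/K[0,0]; r=np.hypot(*u); v=np.array([*(u*np.sin(r)/max(r,1e-9)),np.cos(r)]); return C[:3,3],C[:3,:3]@v
def wproj(P,T):
    c=viewer.camera_info("wrist"); K=c["intrinsics"]; C=T@c["tool_from_camera"]
    v=C[:3,:3].T@(np.array(P)-C[:3,3]); r=np.hypot(v[0],v[1]); a=np.arctan2(r,v[2]); return K[:2,2]+K[0,0]*a*v[:2]/max(r,1e-9)
def rel(T0,T1):
    D=np.linalg.inv(T0)@T1; return np.r_[D[:3,3],Ro.from_matrix(D[:3,:3]).as_rotvec()]
E
python3 - <<'E'
from h import *
a=tri([ray("top",(353.6,190.8)),ray("scene",(178.25,209.25))]); b=tri([ray("top",(394.3,176.9)),ray("scene",(145.75,229.25))])
print(a,b,np.linalg.norm(a[0]-b[0])); d=a[0]-b[0]; print("yaw of y axis-90", np.degrees(np.arctan2(-d[0],d[1])))
for n in("top","scene"):
    im=np.load(f"pics/{n}.npy"); m=(im.max(2)<50).astype(np.uint8); m=cv2.morphologyEx(m,cv2.MORPH_OPEN,np.ones((3,3)))
    if n=="scene": m[:,:225]=0; m[:190]=0; m[260:]=0;m[:,320:]=0
    else: m[:115]=0;m[202:]=0;m[:,:215]=0;m[:,300:]=0
    c=max(cv2.findContours(m,0,2)[0],key=cv2.contourArea); q=cv2.boxPoints(cv2.minAreaRect(c)) if n=="top" else cv2.approxPolyDP(c,8,True)[:,0].astype(float)
    P=np.array([plane(n,p,.005) for p in q]); print(n,q.tolist(),P[:,:2].tolist(),P.mean(0),[np.linalg.norm(P[i]-P[i-1]) for i in range(len(P))],[np.degrees(np.arctan2(*(P[i]-P[i-1])[1::-1])) for i in range(len(P))])
E
```

```text
(array([ 0.503 , -0.2677,  0.102 ]), [np.float64(0.0001414527063540547), np.float64(0.0001414527063540796)]) (array([ 0.5425, -0.3764,  0.1091]), [np.float64(0.0006101397107001687), np.float64(0.0006101397107003251)]) 0.11585642593659197
yaw of y axis-90 19.94726613329441
top [[219.61871337890625, 184.30836486816406], [232.60780334472656, 120.80613708496094], [296.85174560546875, 133.9469451904297], [283.8626708984375, 197.4491729736328]] [[0.52269588562771, 0.10616678021134683], [0.7151685743353096, 0.07087934929123539], [0.6788813761250767, -0.12359191970323137], [0.4862857311904249, -0.08620769560421498]] [ 0.6008 -0.0082  0.005 ] [np.float64(0.19578978086575186), np.float64(0.1956807059453593), np.float64(0.19782779182477617), np.float64(0.19619037351327906)] [np.float64(79.28256868878462), np.float64(-10.389079958518094), np.float64(-100.56950753408988), np.float64(169.01507254232382)]
scene [[291.0, 200.0], [235.0, 212.0], [254.0, 254.0], [315.0, 238.0]] [[0.5304217210111837, 0.09880949523681248], [0.49335829847729396, -0.08451220514331947], [0.6758294704135037, -0.12291513979313523], [0.7088909459254703, 0.06367526965460801]] [ 0.6021 -0.0112  0.005 ] [np.float64(0.18189468944630424), np.float64(0.18703086141112785), np.float64(0.18646853347814973), np.float64(0.18949681279880365)] [np.float64(168.86292149808418), np.float64(-101.42981493338293), np.float64(-11.885035209512465), np.float64(79.95219339414501)]
```

```bash
cat >> h.py <<'E'
def deckR(yaw):
    return Ro.from_euler('z',yaw,degrees=True).as_matrix()@np.array([[.5,0,-.75**.5],[0,1,0],[.75**.5,0,.5]])
def graspT(E,yaw,s):   # E: middle of plate's +x end; s: TCP along deck x measured from plate middle; tool y=-z_d, z=-x_d
    D=deckR(yaw); T=np.eye(4); T[:3,:3]=np.c_[np.cross(-D[:,2],-D[:,0]),-D[:,2],-D[:,0]]; T[:3,3]=np.array(E)+D[:,0]*(s-.05); return T
E
python3 - <<'E'
from h import *
T,o=pose(); G=graspT([.523,-.322,.11],20,.16); print(G); print(rel(T,G), np.degrees(np.linalg.norm(rel(T,G)[3:])))
E
```

```text
[[-0.342   0.8138 -0.4698  0.5747]
 [ 0.9397  0.2962 -0.171  -0.3032]
 [ 0.     -0.5    -0.866   0.2053]
 [ 0.      0.      0.      1.    ]]
[-0.4526  0.2084  0.0208  0.4164  0.4003  1.4985] 92.01797198728389
```

carry_out([
  [-0.03, 0.01, -0.06, 0.02, 0.02, 0.08],
  [-0.08, 0.035, -0.09, 0.07, 0.07, 0.25],
  [-0.13, 0.06, -0.09, 0.115, 0.11, 0.415],
  [-0.18, 0.085, -0.09, 0.16, 0.155, 0.58],
  [-0.23, 0.11, -0.09, 0.21, 0.2, 0.75],
  [-0.28, 0.13, -0.09, 0.255, 0.245, 0.915],
  [-0.33, 0.155, -0.08, 0.3, 0.29, 1.08],
  [-0.38, 0.18, -0.06, 0.345, 0.335, 1.24],
])

```text
clock: 1.15
tool_pos: [0.5065, -0.3608, 0.2915]
orientation: [-155.9, -4.0, 129.1]
force: [-0.2, -2.1, 0.0]
opening: 0.0878
gripper_force: 0.0
```

```bash
python3 - <<'E'
from h import *
T,o=pose(); print(o["joint_pos"],o["tool_pos"],o["force"]); G=graspT([.523,-.322,.11],20,.16); print(rel(T,G))
E
```

```text
[  -8.4156   22.0156    0.9098   14.9448  -88.4605 -134.6099] [ 0.5065 -0.3608  0.2915] [-0.1953 -2.1483  0.0429]
[-0.0044  0.1166  0.0422  0.0906  0.0897  0.3287]
```

carry_out([
  [-0.001, 0.04, 0.01, 0.03, 0.03, 0.11],
  [-0.003, 0.08, 0.03, 0.06, 0.06, 0.22],
  [-0.004, 0.1166, 0.042, 0.09, 0.09, 0.328],
  [-0.004, 0.1166, 0.042, 0.09, 0.09, 0.328],
  [-0.004, 0.1166, 0.042, 0.09, 0.09, 0.328],
])

```text
clock: 1.78
tool_pos: [0.5727, -0.304, 0.2047]
orientation: [-150.0, -0.3, 110.4]
force: [-0.3, -0.6, 0.7]
opening: 0.0875
gripper_force: 0.0
```

```bash
python3 - <<'E'
from h import *
T,o=pose(); im=viewer.snapshot("wrist"); np.save("pics/w1.npy",im); np.save("pics/T1.npy",T); cv2.imwrite("pics/w1.png",im[:,:,::-1]); print(o["joint_pos"],o["tool_pos"],o["orientation"],o["force"])
D=deckR(20); E=np.array([.523,-.322,.11])
for l in [(50,60,4),(50,-60,4),(50,60,-4),(50,-60,-4)]: print(l,wproj(E+D@(np.array(l)/1000-[.05,0,0]),T))
E
```

```text
[  -3.9153   33.4295    7.383    11.6627  -91.7497 -158.1644] [ 0.5727 -0.304   0.2047] [-150.0064   -0.2664  110.3857] [-0.281  -0.6088  0.7037]
(50, 60, 4) [248.6778 125.4472]
(50, -60, 4) [247.9327 248.9011]
(50, 60, -4) [257.6389 125.5315]
(50, -60, -4) [255.9819 248.9624]
```

View pics/w1.png

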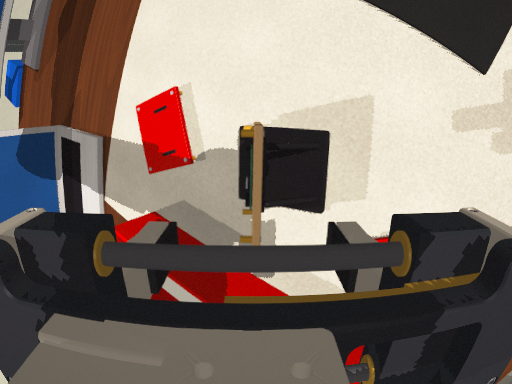

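The plate's end face runs vertically at px x≈253–263, rows 123–243, slightly right of the prediction. I'll measure its edges by rows.

```bash
python3 - <<'E'
from h import *
im=np.load("pics/w1.npy").astype(int); T=np.load("pics/T1.npy")
w=(im[...,0]>im[...,2]+25)&(im[...,0]>90)&(im[...,0]-im[...,1]<90)
for r in list(range(119,128))+[140,160,180,200,220,232,236,240,243,246]:
    c=np.where(w[r,225:280])[0]+225; print(r,c.min() if len(c) else '',c.max() if len(c) else '',len(c), end=' | ')
print(); print(im[180,244:270].tolist())
E
```

```text
119 234 279 12 | 120 245 279 14 | 121 243 279 16 | 122 253 279 18 | 123 249 279 23 | 124 247 279 33 | 125 241 279 39 | 126 239 279 38 | 127 229 262 22 | 140 236 262 11 | 160 225 262 22 | 180 225 261 20 | 200 225 261 27 | 220 226 278 40 | 232 240 275 33 | 236 239 276 34 | 240 239 275 32 | 243 234 275 36 | 246   0 | 
[[27, 27, 28], [42, 38, 41], [99, 93, 96], [88, 84, 85], [38, 36, 37], [29, 33, 32], [41, 64, 49], [37, 68, 52], [70, 65, 48], [139, 107, 70], [156, 120, 77], [150, 115, 76], [151, 117, 78], [150, 115, 76], [149, 115, 76], [150, 116, 76], [149, 115, 77], [121, 93, 63], [65, 49, 37], [18, 16, 19], [23, 20, 22], [28, 26, 27], [32, 28, 31], [32, 30, 28], [32, 28, 29], [30, 27, 28]]
```

```bash
python3 - <<'E'
from h import *
im=np.load("pics/w1.npy").astype(int); T=np.load("pics/T1.npy")
print("col258 top",[(r,im[r,258].tolist()) for r in range(117,128)]); print("bottom",[(r,im[r,256].tolist()) for r in range(234,250)])
print("spc top",[(r,im[r,244].tolist()) for r in range(122,140)]); print("spc bot",[(r,im[r,244].tolist()) for r in range(230,247)])
D=deckR(20.2); E=np.array([.523,-.322,.11])-.004*D[:,2]
for l in [(50,60,0),(50,-60,0),(42,52,16),(42,-52,16),(42,52,12),(42,-52,12)]: print(l,wproj(E+D@(np.array(l)/1000-[.05,0,0]),T))
for y in (-40,0,40):print(y,[wproj(E+D@(np.array([50,y,z])/1000-[.05,0,0]),T)[:2] for z in(4,-4)])
E
```

```text
col258 top [(117, [241, 233, 215]), (118, [241, 233, 217]), (119, [239, 232, 213]), (120, [239, 230, 213]), (121, [230, 217, 188]), (122, [162, 128, 88]), (123, [160, 124, 79]), (124, [115, 87, 58]), (125, [130, 101, 67]), (126, [151, 117, 79]), (127, [151, 117, 76])]
bottom [(234, [148, 113, 74]), (235, [148, 114, 74]), (236, [150, 115, 75]), (237, [148, 114, 75]), (238, [144, 110, 72]), (239, [148, 112, 75]), (240, [150, 116, 77]), (241, [149, 114, 74]), (242, [150, 114, 75]), (243, [148, 114, 77]), (244, [149, 115, 75]), (245, [107, 85, 64]), (246, [54, 50, 47]), (247, [49, 47, 49]), (248, [49, 50, 50]), (249, [51, 50, 51])]
spc top [(122, [242, 234, 218]), (123, [243, 234, 219]), (124, [242, 236, 219]), (125, [224, 204, 166]), (126, [203, 146, 46]), (127, [227, 166, 47]), (128, [242, 185, 47]), (129, [181, 129, 32]), (130, [119, 86, 26]), (131, [126, 90, 29]), (132, [132, 95, 26]), (133, [137, 98, 26]), (134, [133, 95, 29]), (135, [129, 91, 28]), (136, [111, 79, 30]), (137, [62, 44, 26]), (138, [27, 21, 24]), (139, [31, 29, 28])]
spc bot [(230, [168, 158, 142]), (231, [171, 161, 144]), (232, [169, 159, 141]), (233, [166, 155, 140]), (234, [164, 154, 138]), (235, [144, 129, 107]), (236, [118, 92, 53]), (237, [117, 84, 23]), (238, [126, 89, 28]), (239, [136, 96, 29]), (240, [134, 95, 26]), (241, [132, 94, 25]), (242, [127, 102, 63]), (243, [126, 116, 100]), (244, [131, 122, 109]), (245, [95, 89, 82]), (246, [55, 52, 52])]
(50, 60, 0) [257.4336 125.5119]
(50, -60, 0) [256.1659 248.998 ]
(42, 52, 16) [239.8652 133.7458]
(42, -52, 16) [240.2846 238.3465]
(42, 52, 12) [244.1956 133.7521]
(42, -52, 12) [244.2469 238.3797]
-40 [array([252.2669, 230.4464]), array([260.5156, 230.4782])]
0 [array([252.5348, 190.495 ]), array([261.1364, 190.5429])]
40 [array([252.8144, 147.5761]), array([261.6799, 147.6428])]
```

```bash
python3 - <<'E'
from h import *
T,o=pose(); D=deckR(20.2); E=np.array([.523,-.322,.11])-.004*D[:,2]+.003*D[:,0]; np.save("E.npy",E); print(E)
for s in (.08,.016): print(rel(T,graspT(E,20.2,s)))
E
```

```text
[ 0.5277 -0.3203  0.1106]
[ 0.0003  0.0061  0.0761  0.0014 -0.0021  0.0043]
[ 0.0002  0.006   0.1401  0.0014 -0.0021  0.0043]
```

carry_out([
  [0, 0.003, 0.02, 0, 0, 0.002],
  [0, 0.006, 0.045, 0.001, -0.002, 0.004],
  [0, 0.006, 0.07, 0.001, -0.002, 0.004],
  [0, 0.006, 0.09, 0.001, -0.002, 0.004],
  [0, 0.006, 0.11, 0.001, -0.002, 0.004],
  [0, 0.006, 0.125, 0.001, -0.002, 0.004],
  [0, 0.006, 0.14, 0.001, -0.002, 0.004],
  [0, 0.006, 0.14, 0.001, -0.002, 0.004],
])

```text
clock: 2.82
tool_pos: [0.5108, -0.326, 0.0801]
orientation: [-149.9, -0.1, 110.1]
force: [0.6, -0.6, 0.5]
opening: 0.0875
gripper_force: 0.0
```

```bash
python3 - <<'E'
from h import *
T,o=pose(); E=np.load("E.npy"); print(o["joint_pos"],o["tool_pos"],o["force"],rel(T,graspT(E,20.2,.016)))
w=viewer.snapshot("wrist"); s=viewer.snapshot("scene")
c=np.hstack([cv2.resize(w[90:260,170:350],(400,378),interpolation=3),cv2.resize(s[150:280,90:228],(400,378),interpolation=3)])
cv2.imwrite("pics/c2.png",c[:,:,::-1])
E
```

```text
[  -6.0747   34.9108   -8.2102   13.2074  -74.756  -160.4192] [ 0.5108 -0.326   0.0801] [ 0.5898 -0.5728  0.4715] [-0.0005  0.0001 -0.0013 -0.0014 -0.0016 -0.0002]
```

View pics/c2.png

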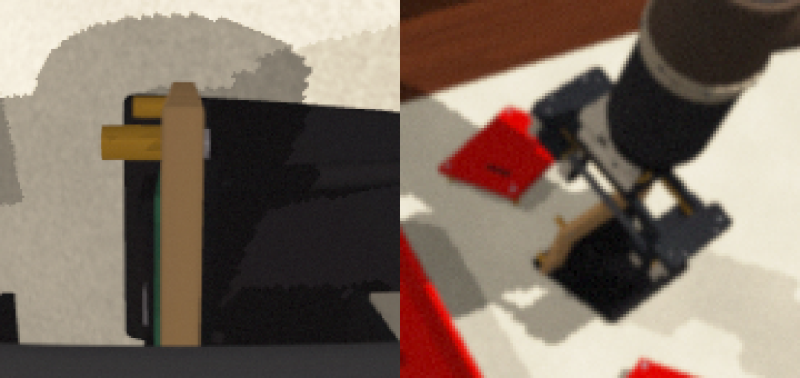

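The plate sits upright and centred between the fingers (crop x≈160–203), with no contact. I'll close the gripper.

carry_out([
  [0, 0, 0, 0, 0, 0],
  [0, 0, 0, 0, 0, 0],
  [0, 0, 0, 0, 0, 0],
  [0, 0, 0, 0, 0, 0],
  [0, 0, 0, 0, 0, 0],
  [0, 0, 0, 0, 0, 0],
], grip=-1)

```text
clock: 3.68
tool_pos: [0.5118, -0.3257, 0.0805]
orientation: [-150.0, -0.0, 110.2]
force: [0.0, 0.6, -1.0]
opening: 0.033
gripper_force: 0.0
```

carry_out([
  [0, 0, 0, 0, 0, 0],
  [0, 0, 0, 0, 0, 0],
  [0, 0, 0, 0, 0, 0],
  [0, 0, 0, 0, 0, 0],
  [0, 0, 0, 0, 0, 0],
])

```text
clock: 4.3
tool_pos: [0.5105, -0.3262, 0.0811]
orientation: [-149.8, -0.1, 110.1]
force: [-4.7, -1.5, 5.6]
opening: 0.0078
gripper_force: 29.9
```

carry_out([
  [0, 0, -0.01, 0, 0, 0],
  [0, 0, -0.03, 0, 0, 0],
  [0, 0, -0.06, 0, 0, 0],
  [0, 0, -0.09, 0, 0, 0],
  [0, 0, -0.12, 0, 0, 0],
  [0, 0, -0.15, 0, 0, 0],
  [0, 0, -0.18, 0, 0, 0],
  [0, 0, -0.19, 0, 0, 0],
])

```text
clock: 5.3
tool_pos: [0.6024, -0.2927, 0.2458]
orientation: [-150.1, 0.0, 110.2]
force: [-0.7, -1.0, -1.6]
opening: 0.0078
gripper_force: 30.0
```

```bash
cat > fk.py <<'E'
from h import *
from scipy.optimize import least_squares
Q=np.array([[-55.4566,20.5914,.6334,-.0205,-70.1369,-16.5064],[-8.4156,22.0156,.9098,14.9448,-88.4605,-134.6099],[-3.9153,33.4295,7.383,11.6627,-91.7497,-158.1644],[-6.0747,34.9108,-8.2102,13.2074,-74.756,-160.4192]])
P=np.array([[.2088,-.6414,.2256],[.5065,-.3608,.2915],[.5727,-.304,.2047],[.5108,-.326,.0801]])
Or=[[179.9035,-.0085,-161.9699],[-155.9,-4.0,129.1],[-150.0064,-.2664,110.3857],[-149.9,-.1,110.1]]
r=lambda a,x:Ro.from_euler(a,x,degrees=True).as_matrix()
def fk(q,p,s4=1,s6=1):
    r0,z0,L1,L2,e,d,t=p; A=r('z',q[0]); B=A@r('y',q[1]); C=B@r('y',-q[2])
    F=C@r('x',s4*q[3])@r('y',-q[4])   # x axis = tool z
    W=A@[r0,d,z0]+B@[0,0,L1]+C@[L2,0,e]+F@[t,0,0]
    R=F@np.c_[[0,1,0],[0,0,1],[1,0,0]]@r('z',s6*q[5]+90)
    return W,R
E
python3 - <<'E'
from fk import *
T,o=pose(); print(o["joint_pos"],o["tool_pos"],o["force"],o["opening"])
Q=np.vstack([Q,o["joint_pos"]]); P=np.vstack([P,o["tool_pos"]]); Or.append(o["orientation"])
np.savez("data.npz",Q=Q,P=P,Or=np.array(Or))
for s4 in(1,-1):
  for s6 in (1,-1):
    f=lambda p:np.concatenate([fk(q,p,s4,s6)[0]-x for q,x in zip(Q,P)]+[1e-3*(p-[0.05,.4,.4,.4,0,-.19,.3])])
    S=least_squares(f,[0.05,.4,.4,.4,0,-.19,.3]); print(s4,s6,S.x,abs(S.fun[:-7]).max())
    print([Ro.from_matrix(fk(q,S.x,s4,s6)[1].T@r('xyz',w)).as_rotvec(degrees=True).round(1).tolist() for q,w in zip(Q,Or)])
E
```

```text
[  -2.8883   34.467    14.6966   11.3902  -97.91   -158.1231] [ 0.6024 -0.2927  0.2458] [-0.7065 -0.9957 -1.5683] 0.00784953300770273
1 1 [ 0.126   0.2947  0.0947  0.4524  0.061  -0.2592  0.0287] 0.07909554435676963
[[0.0, -0.0, 123.0], [21.1, -21.1, -1.5], [17.0, -17.0, 46.4], [18.4, -18.4, 43.1], [16.5, -16.5, 48.8]]
1 -1 [ 0.126   0.2947  0.0947  0.4524  0.061  -0.2592  0.0287] 0.07909554435676963
[[0.0, -0.0, 90.0], [33.1, 0.2, 87.0], [23.8, -10.2, 89.4], [25.1, -11.9, 81.5], [23.2, -9.9, 91.9]]
-1 1 [ 0.0444  0.1918  0.5557  0.426   0.0418 -0.1925  0.3523] 0.027932084423236997
[[-0.0, -0.0, 123.0], [0.0, -0.0, -0.8], [-0.0, 0.0, 46.3], [-0.0, 0.1, 50.9], [0.0, 0.0, 46.2]]
-1 -1 [ 0.0444  0.1918  0.5557  0.426   0.0418 -0.1925  0.3523] 0.027932084423236997
[[-0.0, -0.0, 90.0], [0.0, 0.0, 90.0], [-0.0, 0.0, 90.0], [-0.0, 0.1, 90.0], [0.0, 0.0, 90.0]]
```

```bash
cat > fk2.py <<'E'
from fk import *
z=np.load("data.npz"); Q,P=z["Q"],z["P"]
def fk(q,p):
    r0,z0,L1,L2,e,d,t,d2,fz,g=p; A=r('z',q[0]); B=A@r('y',q[1]); C=B@r('y',-q[2]); H=C@r('x',-q[3]); F=H@r('y',-q[4])
    W=A@[r0,d,z0]+B@[0,0,L1]+C@[L2,0,e]+H@[0,0,g]+F@[t,d2,fz]
    return W,F@np.c_[[0,1,0],[0,0,1],[1,0,0]]@r('z',180-q[5])
p0=np.array([0.0,.35,.5,.45,0,0,.35,-.19,0,0])
def fit(Q,P):
    return least_squares(lambda p:np.concatenate([fk(q,p)[0]-x for q,x in zip(Q,P)]+[3e-3*(p-p0)]),p0)
E
python3 - <<'E'
from fk2 import *
S=fit(Q,P); print(S.x,abs(S.fun[:-10]).max())
E
```

```text
[-0.0001  0.199   0.6016  0.4637 -0.0002  0.0003  0.3781 -0.1922  0.0001
  0.    ] 5.236011793791073e-05
```

```bash
cat > ik.py <<'E'
from fk2 import *
LO=np.array([-176.03,-82.01,-58.28,-173.87,-174.79,-173.66]);HI=np.array([176.03,121.73,71.71,95.51,-.11,173.66])
PAR=fit(Q,P).x; PAD=np.array([.601,-.009,.005])
def ik(T,seed):
    f=lambda q:np.r_[(fk(q,PAR)[0]-T[:3,3])*1000,Ro.from_matrix(fk(q,PAR)[1].T@T[:3,:3]).as_rotvec(degrees=True)]
    S=least_squares(f,np.clip(seed,LO+.1,HI-.1),bounds=(LO,HI),max_nfev=60); return S.x,np.abs(S.fun).max()
def deckpose(th,head,piv):  # flipped deck, +x end raised by th; piv = world point of outer rim of lower spacers
    h=np.r_[np.cos(np.radians(head)),np.sin(np.radians(head)),0];t=np.radians(th);z=np.r_[0,0,1]
    xd=np.cos(t)*h+np.sin(t)*z; zd=np.sin(t)*h-np.cos(t)*z; R=np.c_[xd,np.cross(zd,xd),zd]
    return R, np.array(piv)-R@[-.0455,0,.016]
def place(th,head,piv,s=.016):
    R,C=deckpose(th,head,piv); T=np.eye(4); T[:3,:3]=np.c_[R[:,1],-R[:,2],-R[:,0]]; T[:3,3]=C+s*R[:,0]; return T
def pivot(head,c=PAD):
    return c+np.r_[-.0455*np.cos(np.radians(head)),-.0455*np.sin(np.radians(head)),0]
def info(T,q):
    F=T[:3,:3]@np.c_[[0,1,0],[0,0,1],[1,0,0]].T if 0 else fk(q,PAR)[1]@r('z',180-q[5]).T@np.c_[[0,1,0],[0,0,1],[1,0,0]].T
    w=T[:3,3]-F@[PAR[6],PAR[7],0]; lo=T[:3,3]+T[:3,:3]@[0,-.0965,-.066]; return w[2],lo[2]
E
python3 - <<'E'
from ik import *
rng=np.random.default_rng(0); q0=pose()[1]["joint_pos"]
for head in np.r_[-10.5:349:45]:
  for th in (38,):
    T=place(th,head,pivot(head)); sols=[]
    for k in range(14):
        s=q0+np.array([0,0,0,0,0,180]) if k==0 else rng.uniform(LO,HI); q,e=ik(T,s)
        if e<.05 and not any(abs(q-x).max()<2 for x in sols): sols.append(q); print(head,th,q.round(1),np.round(info(T,q),3))
E
```

```text
-10.5 38 [   8.    53.9   25.6  -15.6 -111.5  -17.5] [0.334 0.02 ]
34.5 38 [ 23.3  51.2   9.3   8.9 -99.5   8.4] [0.266 0.02 ]
79.5 38 [ 35.8  40.5 -23.5  34.9 -72.4  18.6] [0.24 0.02]
169.5 38 [ -26.8   22.3  -55.6 -160.2  -40.5   -5.2] [0.302 0.02 ]
214.5 38 [-21.7  21.8 -25.3 -81.5 -41.4 -58.7] [0.418 0.02 ]
259.5 38 [-18.1  34.4  -3.  -54.8 -73.  -55.3] [0.413 0.02 ]
304.5 38 [ -7.   46.8  18.2 -36.7 -99.5 -41.8] [0.389 0.02 ]
```

```bash
python3 - <<'E'
from ik import *
T,o=pose(); q0=o["joint_pos"]; head=-10.5
qs=[q0]; 
q1,e=ik(place(42,head,pivot(head)+[0,0,.10]),[8,53.9,25.6,-15.6,-111.5,-17.5]); print(q1,e)
n=24; D=np.array([[x,y,z] for x in(-.05,.05) for y in (-.06,.06) for z in (-.004,.016)])
s=lambda k:(k/n)**2*(3-2*k/n)
Tp=None
for c in range(3):
    base=None
    for k in range(8*c,8*c+9):
        w,R=fk(q0+(q1-q0)*k/n,PAR); A=np.eye(4);A[:3,:3]=R;A[:3,3]=w
        if base is None: base=A; continue
        rv=rel(base,A); zd=-R[:,1];xd=-R[:,2];yd=R[:,0]; C=w-.016*xd
        print(k,rv.round(3).tolist(),"min z",(C+D@np.c_[xd,yd,zd].T)[:,2].min().round(3),w.round(3))
E
```

```text
[   8.4355   45.7824   25.7205  -15.4985 -115.5147  -19.7401] 4.440892098500626e-13
1 [0.011, 0.007, 0.002, 0.004, 0.019, -0.111] min z 0.177 [ 0.603 -0.281  0.24 ]
2 [0.022, 0.013, 0.005, 0.006, 0.038, -0.221] min z 0.168 [ 0.604 -0.269  0.235]
3 [0.032, 0.02, 0.007, 0.007, 0.058, -0.332] min z 0.159 [ 0.604 -0.258  0.23 ]
4 [0.043, 0.026, 0.009, 0.006, 0.078, -0.444] min z 0.15 [ 0.604 -0.246  0.225]
5 [0.055, 0.032, 0.011, 0.003, 0.098, -0.555] min z 0.142 [ 0.605 -0.234  0.22 ]
6 [0.066, 0.038, 0.013, -0.002, 0.118, -0.666] min z 0.135 [ 0.605 -0.222  0.216]
7 [0.077, 0.044, 0.014, -0.009, 0.138, -0.778] min z 0.128 [ 0.605 -0.21   0.211]
8 [0.088, 0.05, 0.016, -0.017, 0.158, -0.889] min z 0.121 [ 0.605 -0.198  0.207]
9 [0.003, 0.012, 0.003, -0.009, 0.017, -0.112] min z 0.115 [ 0.605 -0.186  0.203]
10 [0.005, 0.024, 0.006, -0.02, 0.033, -0.225] min z 0.11 [ 0.604 -0.174  0.199]
11 [0.008, 0.036, 0.009, -0.033, 0.048, -0.337] min z 0.106 [ 0.604 -0.162  0.195]
12 [0.011, 0.048, 0.011, -0.047, 0.062, -0.45] min z 0.102 [ 0.604 -0.15   0.191]
13 [0.014, 0.06, 0.014, -0.062, 0.075, -
[... 257 characters left out ...]
in z 0.089 [ 0.601 -0.102  0.178]
17 [-0.007, 0.01, 0.004, -0.018, 0.006, -0.114] min z 0.088 [ 0.6   -0.09   0.175]
18 [-0.014, 0.019, 0.007, -0.037, 0.011, -0.227] min z 0.088 [ 0.599 -0.078  0.172]
19 [-0.02, 0.029, 0.01, -0.056, 0.015, -0.341] min z 0.089 [ 0.598 -0.066  0.169]
20 [-0.027, 0.039, 0.014, -0.076, 0.016, -0.455] min z 0.09 [ 0.597 -0.054  0.167]
21 [-0.033, 0.049, 0.017, -0.096, 0.016, -0.569] min z 0.092 [ 0.595 -0.042  0.164]
22 [-0.039, 0.059, 0.02, -0.116, 0.014, -0.683] min z 0.095 [ 0.594 -0.03   0.162]
23 [-0.045, 0.068, 0.024, -0.137, 0.011, -0.797] min z 0.098 [ 0.592 -0.019  0.16 ]
24 [-0.051, 0.078, 0.027, -0.159, 0.005, -0.911] min z 0.102 [ 0.591 -0.007  0.158]
```

carry_out([
  [0.011, 0.007, 0.002, 0.004, 0.019, -0.111],
  [0.022, 0.013, 0.005, 0.006, 0.038, -0.221],
  [0.032, 0.02, 0.007, 0.007, 0.058, -0.332],
  [0.043, 0.026, 0.009, 0.006, 0.078, -0.444],
  [0.055, 0.032, 0.011, 0.003, 0.098, -0.555],
  [0.066, 0.038, 0.013, -0.002, 0.118, -0.666],
  [0.077, 0.044, 0.014, -0.009, 0.138, -0.778],
  [0.088, 0.05, 0.016, -0.017, 0.158, -0.889],
])

```text
clock: 6.3
tool_pos: [0.6034, -0.1978, 0.2048]
orientation: [-163.7, -30.2, 154.7]
force: [-0.8, -0.9, -1.2]
opening: 0.0079
gripper_force: 30.0
```

carry_out([
  [0.003, 0.012, 0.003, -0.009, 0.017, -0.112],
  [0.005, 0.024, 0.006, -0.02, 0.033, -0.225],
  [0.008, 0.036, 0.009, -0.033, 0.048, -0.337],
  [0.011, 0.048, 0.011, -0.047, 0.062, -0.45],
  [0.014, 0.06, 0.014, -0.062, 0.075, -0.563],
  [0.017, 0.072, 0.017, -0.079, 0.087, -0.675],
  [0.021, 0.084, 0.019, -0.097, 0.098, -0.788],
  [0.024, 0.095, 0.022, -0.116, 0.108, -0.901],
])

```text
clock: 7.3
tool_pos: [0.5994, -0.1019, 0.1753]
orientation: [154.7, -32.5, -143.6]
force: [-0.2, 0.5, -1.3]
opening: 0.008
gripper_force: 30.0
```

carry_out([
  [-0.007, 0.01, 0.004, -0.018, 0.006, -0.114],
  [-0.014, 0.019, 0.007, -0.037, 0.011, -0.227],
  [-0.02, 0.029, 0.01, -0.056, 0.015, -0.341],
  [-0.027, 0.039, 0.014, -0.076, 0.016, -0.455],
  [-0.033, 0.049, 0.017, -0.096, 0.016, -0.569],
  [-0.039, 0.059, 0.02, -0.116, 0.014, -0.683],
  [-0.045, 0.068, 0.024, -0.137, 0.011, -0.797],
  [-0.051, 0.078, 0.027, -0.159, 0.005, -0.911],
])

```text
clock: 8.3
tool_pos: [0.5894, -0.0076, 0.1551]
orientation: [131.7, 0.1, -100.5]
force: [0.0, 0.5, 0.1]
opening: 0.008
gripper_force: 30.0
```

```bash
python3 - <<'E'
from ik import *
T,o=pose(); print(o["joint_pos"],o["tool_pos"],o["force"],o["opening"]); print(rel(T,place(42,-10.5,pivot(-10.5)+[0,0,.10])))
w=viewer.snapshot("wrist"); s=viewer.snapshot("scene"); np.save("pics/w3.npy",w); np.save("pics/T3.npy",T)
c=np.hstack([cv2.resize(w,(400,300),interpolation=3),cv2.resize(s[100:290,150:403],(400,300),interpolation=3)])
cv2.imwrite("pics/c3.png",c[:,:,::-1])
E
```

```text
[   8.3662   45.9755   25.51    -15.5503 -115.397   -19.5183] [ 0.5894 -0.0076  0.1551] [0.0436 0.5393 0.1485] 0.007996460781658186
[-0.0007  0.0014 -0.0029  0.005   0.0008  0.0018]
```

View pics/c3.png

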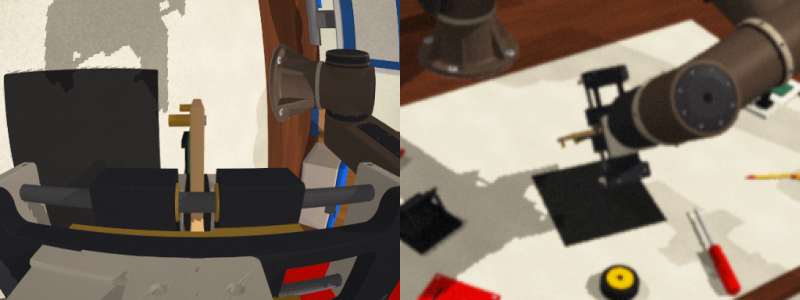

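The deck is held square, underside up, with the pad below. I'll go down until the lower spacers touch.

```bash
python3 - <<'E'
from ik import *
T,o=pose()
for th,dz in((41,.06),(40,.02),(40,.005),(40,0),(40,-.004)):
    print(th,dz,rel(T,place(th,-10.5,pivot(-10.5)+[0,0,dz])))
E
```

```text
41 0.06 [-0.0002 -0.0293  0.0231 -0.0117  0.0001  0.    ]
40 0.02 [-0.0002 -0.0603  0.0494 -0.0292  0.0001  0.    ]
40 0.005 [-0.0002 -0.0715  0.0594 -0.0292  0.0001  0.    ]
40 0 [-0.0002 -0.0752  0.0627 -0.0292  0.0001  0.    ]
40 -0.004 [-0.0002 -0.0782  0.0653 -0.0292  0.0001  0.    ]
```

carry_out([
  [0, -0.015, 0.012, -0.006, 0, 0],
  [0, -0.03, 0.024, -0.012, 0, 0],
  [0, -0.045, 0.037, -0.02, 0, 0],
  [0, -0.06, 0.049, -0.029, 0, 0],
  [0, -0.066, 0.054, -0.029, 0, 0],
  [0, -0.0715, 0.0594, -0.029, 0, 0],
  [0, -0.0715, 0.0594, -0.029, 0, 0],
])

```text
clock: 9.28
tool_pos: [0.5931, -0.0087, 0.0633]
orientation: [130.1, -0.1, -100.6]
force: [0.1, -0.0, -0.5]
opening: 0.008
gripper_force: 30.0
```

```bash
python3 - <<'E'
from ik import *
T,o=pose(); print(o["tool_pos"],o["force"],o["opening"])
for th,dz in((40,.002),(40,0),(40,-.002)): print(th,dz,rel(T,place(th,-10.5,pivot(-10.5)+[0,0,dz])))
E
```

```text
[ 0.5931 -0.0087  0.0633] [ 0.0565 -0.0436 -0.4746] 0.00795508102474118
40 0.002 [-0.0011 -0.0029  0.0036 -0.0023 -0.0001 -0.0015]
40 0 [-0.0011 -0.0044  0.0049 -0.0023 -0.0001 -0.0015]
40 -0.002 [-0.0011 -0.0059  0.0062 -0.0023 -0.0001 -0.0015]
```

carry_out([
  [-0.001, -0.002, 0.002, -0.002, 0, -0.001],
  [-0.001, -0.004, 0.0045, -0.002, 0, -0.001],
  [-0.001, -0.004, 0.0045, -0.002, 0, -0.001],
])

```text
clock: 9.65
tool_pos: [0.5924, -0.0075, 0.0575]
orientation: [130.0, -0.0, -100.5]
force: [0.5, 0.3, -1.0]
opening: 0.0079
gripper_force: 30.0
```

carry_out([
  [0, -0.0008, 0.0007, 0, 0, 0],
  [0, -0.0015, 0.0013, 0, 0, 0],
  [0, -0.0015, 0.0013, 0, 0, 0],
])

```text
clock: 10.02
tool_pos: [0.5926, -0.0077, 0.0558]
orientation: [130.0, -0.0, -100.5]
force: [0.7, -0.5, 0.3]
opening: 0.0075
gripper_force: 30.0
```

carry_out([
  [0, -0.0008, 0.0007, 0, 0, 0],
  [0, -0.0015, 0.0013, 0, 0, 0],
  [0, -0.0015, 0.0013, 0, 0, 0],
])

```text
clock: 10.4
tool_pos: [0.5927, -0.0077, 0.0551]
orientation: [130.0, -0.0, -100.5]
force: [2.6, -0.1, 8.2]
opening: 0.0077
gripper_force: 30.0
```

Contact is at 8 N. I'll open with the lower finger carrying the edge down, and raise slightly so the fingertip clears the pad.

carry_out([
  [0, 0, 0, 0, 0, 0],
  [0, 0.001, -0.001, 0, 0, 0],
  [0, 0.0023, -0.002, 0, 0, 0],
  [0, 0.0023, -0.002, 0, 0, 0],
  [0, 0.0023, -0.002, 0, 0, 0],
  [0, 0.0023, -0.002, 0, 0, 0],
], grip=0)

```text
clock: 11.15
tool_pos: [0.5925, -0.0076, 0.0565]
orientation: [130.0, -0.0, -100.5]
force: [0.0, 0.7, -0.7]
opening: 0.0436
gripper_force: 0.2
```

```bash
python3 - <<'E'
from ik import *
T,o=pose(); print(o["tool_pos"],o["force"],o["opening"])
w=viewer.snapshot("wrist"); s=viewer.snapshot("scene")
c=np.hstack([cv2.resize(w[60:360],(400,234),interpolation=3),cv2.resize(s[150:270,200:400],(400,240),interpolation=3)[:234]])
cv2.imwrite("pics/c4.png",c[:,:,::-1])
E
```

```text
[ 0.5925 -0.0076  0.0565] [ 0.0476  0.6809 -0.6925] 0.043595828556744494
```

View pics/c4.png

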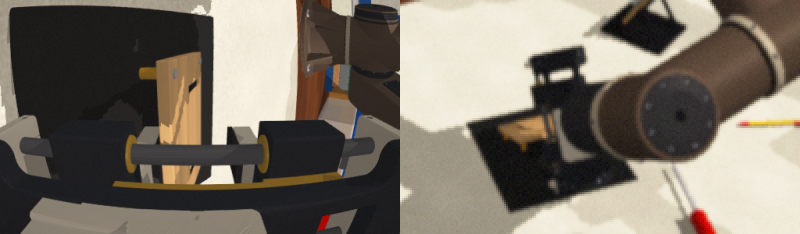

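The plate is resting on the lower finger and following it down, seated on the pad at its far spacers. I'll keep opening.

carry_out([
  [0, 0.0015, -0.0013, 0, 0, 0],
  [0, 0.0015, -0.0013, 0, 0, 0],
  [0, 0.0015, -0.0013, 0, 0, 0],
  [0, 0.0015, -0.0013, 0, 0, 0],
  [0, 0.0015, -0.0013, 0, 0, 0],
  [0, 0.0015, -0.0013, 0, 0, 0],
  [0, 0.0015, -0.0013, 0, 0, 0],
], grip=1)

```text
clock: 12.12
tool_pos: [0.5926, -0.0076, 0.0586]
orientation: [130.0, -0.0, -100.5]
force: [0.5, -0.0, -0.5]
opening: 0.0873
gripper_force: 0.2
```

carry_out([
  [0, -0.005, -0.002, 0, 0, 0],
  [0, -0.008, -0.006, 0, 0, 0],
  [0, -0.011, -0.01, 0, 0, 0],
  [0, -0.014, -0.0135, 0, 0, 0],
  [0, -0.0175, -0.0175, 0, 0, 0],
  [0, -0.021, -0.0215, 0, 0, 0],
  [0, -0.024, -0.025, 0, 0, 0],
  [0, -0.0275, -0.029, 0, 0, 0],
])

```text
clock: 13.12
tool_pos: [0.6321, -0.0149, 0.0563]
orientation: [130.0, -0.0, -100.5]
force: [-0.2, 0.8, -0.1]
opening: 0.0874
gripper_force: 0.0
```

```bash
python3 - <<'E'
from ik import *
T,o=pose(); print(o["tool_pos"],o["force"],o["opening"],o["gripper_force"])
w=viewer.snapshot("wrist"); np.save("pics/w5.npy",w); np.save("pics/T5.npy",T); s=viewer.snapshot("top")
c=np.hstack([cv2.resize(w[60:360],(500,293),interpolation=3),cv2.resize(s[105:215,205:318],(300,293),interpolation=3)])
cv2.imwrite("pics/c5.png",c[:,:,::-1])
E
```

```text
[ 0.6321 -0.0149  0.0563] [-0.1963  0.7549 -0.1479] 0.0873887770777335 0.0
```

View pics/c5.png

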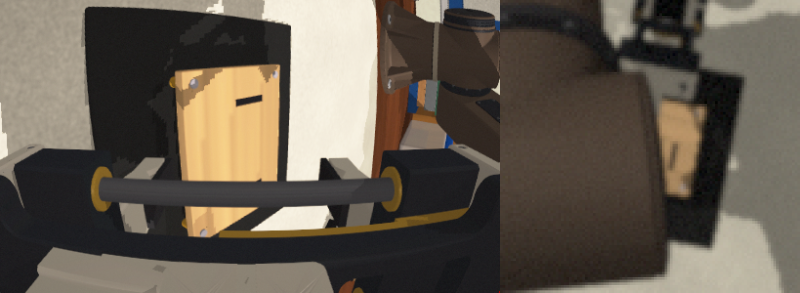

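The plate now looks nearly flat. I'll retract clear, then move up and check from above.

carry_out([
  [0, -0.004, -0.005, 0, 0, 0],
  [0, -0.008, -0.0095, 0, 0, 0],
  [0, -0.013, -0.0155, 0, 0, 0],
  [0, -0.019, -0.023, 0, 0, 0],
  [0, -0.026, -0.031, 0, 0, 0],
  [0, -0.026, -0.06, 0, 0, 0],
  [0, -0.02, -0.11, 0, 0, 0],
  [0, 0, -0.15, 0, 0, 0],
])

```text
clock: 14.22
tool_pos: [0.7452, -0.0364, 0.1525]
orientation: [129.9, -0.1, -100.5]
force: [0.6, 0.9, -0.1]
opening: 0.0873
gripper_force: 0.0
```

```bash
python3 - <<'E'
from ik import *
T,o=pose(); print(o["tool_pos"],o["force"],o["joint_pos"])
w=viewer.snapshot("wrist"); np.save("pics/w6.npy",w); np.save("pics/T6.npy",T); s=viewer.snapshot("top"); np.save("pics/t6.npy",s); e=viewer.snapshot("scene"); np.save("pics/s6.npy",e)
c=np.hstack([cv2.resize(w[60:360],(450,264),interpolation=3),cv2.resize(e[165:285,205:345],(308,264),interpolation=3)])
cv2.imwrite("pics/c6.png",c[:,:,::-1])
E
```

```text
[ 0.7452 -0.0364  0.1525] [ 0.5797  0.8628 -0.116 ] [   5.179    66.6401   69.0242  -18.7061 -139.8625  -24.7816]
```

View pics/c6.png

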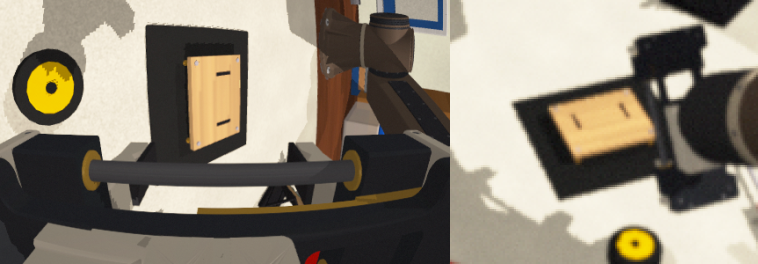

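The deck lies flat on its spacers with the bare side up, but it looks offset toward the robot. I'll measure the offset.

```bash
python3 - <<'E'
from ik import *
im=np.load("pics/w6.npy").astype(int); T=np.load("pics/T6.npy")
def wpl(p,z):
    o,d=wray(p,T); return o+d*(z-o[2])/d[2]
hsv=cv2.cvtColor(im.astype(np.uint8),cv2.COLOR_RGB2HSV)
m=((hsv[...,0]>8)&(hsv[...,0]<24)&(hsv[...,1]>70)&(hsv[...,2]>130)).astype(np.uint8); m[:, :190]=0; m[:,290:]=0; m[260:]=0
m=cv2.morphologyEx(m,cv2.MORPH_CLOSE,np.ones((9,9))); m=cv2.morphologyEx(m,cv2.MORPH_OPEN,np.ones((7,7)))
c=max(cv2.findContours(m,0,2)[0],key=cv2.contourArea)
def lines(c,z):
    W=np.array([wpl(p,z)[:2] for p in c[:,0]]).astype(np.float32); (x,y),s,a=cv2.minAreaRect(W); return (x,y),s,a,cv2.boxPoints(((x,y),s,a))
print("deck",lines(c,.025))
b=(im.max(2)<55).astype(np.uint8)|m; b[:, :150]=0; b[:,290:]=0; b[245:]=0; b[:70]=0
b=cv2.morphologyEx(b,cv2.MORPH_CLOSE,np.ones((11,11)));b=cv2.morphologyEx(b,cv2.MORPH_OPEN,np.ones((7,7)))
c2=max(cv2.findContours(b,0,2)[0],key=cv2.contourArea); print("pad",lines(c2,.005)); print(cv2.boundingRect(c),cv2.boundingRect(c2))
E
```

```text
deck ((0.6055050492286682, -0.009366340935230255), (0.12019480764865875, 0.10650408267974854), 79.98101043701172, array([[ 0.5426, -0.0593],
       [ 0.6475, -0.0778],
       [ 0.6684,  0.0406],
       [ 0.5635,  0.0591]], dtype=float32))
pad ((0.6136436462402344, -0.010312847793102264), (0.1972304880619049, 0.2179635763168335), 79.29531860351562, array([[ 0.4882, -0.087 ],
       [ 0.7024, -0.1275],
       [ 0.739 ,  0.0663],
       [ 0.5249,  0.1068]], dtype=float32))
(213, 122, 61, 108) (159, 89, 123, 156)
```

```bash
python3 - <<'E'
from ik import *
T=np.load("pics/T6.npy")
def wpl(p,z):
    o,d=wray(p,T); return (o+d*(z-o[2])/d[2])[:2]
P=np.array([wpl(p,.005) for p in [(166,88.4),(281,95.3),(280,225),(170.6,251)]]); print(P,P.mean(0))
t=np.load("pics/t6.npy"); hsv=cv2.cvtColor(t,cv2.COLOR_RGB2HSV)
m=((hsv[...,0]>8)&(hsv[...,0]<24)&(hsv[...,1]>70)&(hsv[...,2]>100)).astype(np.uint8); m[:120]=0;m[200:]=0;m[:,:220]=0;m[:,300:]=0
m=cv2.morphologyEx(m,cv2.MORPH_CLOSE,np.ones((5,5)));m=cv2.morphologyEx(m,cv2.MORPH_OPEN,np.ones((3,3)))
c=max(cv2.findContours(m,0,2)[0],key=cv2.contourArea); W=np.array([plane("top",p,.025)[:2] for p in c[:,0]]).astype(np.float32); print("top deck",cv2.minAreaRect(W))
e=np.load("pics/s6.npy"); hsv=cv2.cvtColor(e,cv2.COLOR_RGB2HSV)
m=((hsv[...,0]>8)&(hsv[...,0]<24)&(hsv[...,1]>70)&(hsv[...,2]>170)).astype(np.uint8); m[:195]=0;m[250:]=0;m[:,:230]=0;m[:,320:]=0
c=max(cv2.findContours(m,0,2)[0],key=cv2.contourArea); W=np.array([plane("scene",p,.025)[:2] for p in c[:,0]]).astype(np.float32); print("scene deck",cv2.minAreaRect(W))
E
```

```text
[[ 0.6836 -0.1232]
 [ 0.4897 -0.0881]
 [ 0.5227  0.1103]
 [ 0.7207  0.0426]] [ 0.6042 -0.0146]
top deck ((0.5957191586494446, -0.06446407735347748), (0.0949721410870552, 0.02071317285299301), 0.6614943146705627)
scene deck ((0.60272216796875, -0.010745018720626831), (0.12093207240104675, 0.10412091761827469), 79.8118896484375)
```

Deck centre is (0.6027, -0.010) and pad centre is (0.601, -0.010). Yaw agrees, and at the flat height the plate measures 120 × 104 mm. The gripper is clear, so I'm handing in.

```bash
python3 -c "
from plant import workorder
print(workorder.close_job())"
```

```text
the job is handed in; nothing more can be done
None
```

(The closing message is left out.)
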